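# Release a power module from the bench ratchet clamp

### The arm

A 6-joint arm with a two-finger parallel gripper is mounted at the origin on the work surface. World frame = base frame: x ahead of the robot, y to its left, z up, the work surface at z = 0. Lengths are in m, angles in rad, forces in N, time in s.
With the tool pointing down it reaches from about 0.35 to 0.85 m from the base axis. Payload 8.1 kg.
Tool frame: the origin (TCP) lies midway between the tips of the shut fingers; the grasp point (between the pads) lies 19 mm behind it; z points along the fingers, y is the direction in which the jaws open and shut (so a half turn about z gives the same grasp; the last joint's range is limited). The gripper opens to 93 mm and grips with 3 to 60 N. Pads are 15 mm wide; open, the fingers measure 128 mm over their backs; the gripper's body (75 mm by 188 mm) begins 65 mm behind the grasp point.
Start: joints at [-1.319, 0.13, 1.488, -0, 1.523, -0.085], TCP at [0.198, -0.566, 0.181] pointing down, gripper open.
Joint ranges: [-2.96, 2.96], [-0.89, 2.26], [0.02, 2.5], [-1.34, 4.48], [0, 2.73], [-2.66, 2.66]. Speed limits (rad/s): [2.39, 2.39, 2.79, 3.14, 3.14, 3.14].

### API

Orientations are given as a rotation vector (axis times angle).
In Python, from plant import robot, optics, ticket gives the robot as it stands.
- The arm moves only by the tool send_rows, never from a script. Its argument "targets" is a list of rows, each a list of 3 entries, a list of its own where there are three numbers: the opening, from -1 (shut) to 1 (fully open), then the shift along the tool's x, y, z in mm, then the turn about the tool's z in rad. A call has 1 to 12 rows; each row shifts and turns the commanded pose from where the row before left it, along the tool's axes as they then stand; what a row does not reach is not made up. A row lasts 1/10 s, in which the tool goes at most 50 mm and 8.59 degrees, less where a joint would pass 70% of its speed; a pose out of reach is approached as far as the arm can. A call with a gripper value outside its range is refused whole. The fingers move at their own pace and stop on an object; "newtons" is the grip in N (left out, the last holds). Time passes only in rows, so rows that do not move let the fingers close. It gives the time, the measured TCP pose, the force and the opening at its end, in the units of the state.
- robot.read_state(): the state, without advancing time (a new reading comes with each control period).
- optics.read_camera(name): name is "scene" or "top"; returns a dict with "color" (400x640x3 uint8, red, green, blue), "K" (3x3 intrinsics, pixels), "k1" (the pictures are not rectified: a ray, as slopes to the right and down, at radius r is drawn at 1 + k1 r^2 times it, then the intrinsics apply), "position" and "orientation" of the camera in the world. Camera axes: x right, y up, looking along -z (the intrinsics and any distortion apply to the point x, -y, -z); pixel columns grow to the right and rows downward; lengths in m; the calibration is good to about 2 mm. A picture is of the moment at which its call begins. There is no depth.
- ticket.close_job(): hands the job in, once; it reports no verdict.
Trained networks look in the newest picture that a camera, given by its name, has taken for a name from the list of things; names that differ only in an ending like _2 or _b are one class to them, and where a whole thing is asked for, a point or a joint stands for the part that bears it (a point fixed in the world has none). Each returns a list of dicts, best first, with "confidence" (0 to 1); they miss things now and then, are a little off and sometimes report something else, mostly with a low value. They report only what shows in the picture. A call takes as long as a camera call. They do not tell look-alikes from the thing itself.
- optics.cut_out(camera, name): "region" (400x640 bool, what is visible of it) and "point" ([column, row] in pixels, amid what is visible of it).
The state is a dict: "t": time; "q": joint angles; "dq": joint speeds; "joint_torque": joint torques, N m; "tool_pos": TCP position; "orientation": TCP orientation; "force": force on the tool from outside, world axes, zero at the start; "wrist_torque": the same for the moment, N m; "opening": finger opening in m.
Only numpy, scipy, OpenCV 4.12 (cv2) and the standard library are available. Lean on these libraries where they do the work, as an engineer would, in place of code of your own. Each camera call takes 0.05 s, during which the arm holds its last target.

### The job

The finned power module is held in the ratchet clamp on the bench. Push the red post to lift the sprung pawl off the toothed wheel and, keeping it lifted, swing the lever anticlockwise (seen from above) until you feel it press firmly but gently on its rubber stop, without forcing anything; then let go, lift the module out and set it down gently, upright, in the blue tray. Leave the carton, the screwdriver and the paper roll alone.

Things in the scene. Friction and masses are not known exactly. Their poses are not given: they have to be found in the camera images.
- fixture: Ratchet clamp, fixed to the bench: aluminium plate 210 (x) x 255 (y) x 12 mm, origin at the middle of its underside, z up. In its frame: lever hub at (0, -50) mm, module's seat at (0, +70), module square to the frame; fixed dark jaw at y 100 to 118, 58 mm high; sliding jaw on the module's -y side. The module's two x faces are free for the fingers.
- lip (a point): Middle of the orange lip (44 mm wide in x) of the sliding jaw (60 mm wide), top 68 mm above the bench. Its spring pad presses the module with some 6 N and the lip reaches 5 mm over the module's top edge while clamped. The jaw backs off along the fixture's -y by 20 mm per radian of the lever.
- hub (a point): Vertical axis of the lever, 47 mm above the bench. Round it, fixed to the plate, lies the steel ratchet wheel, 36 mm in radius, with 16 saw teeth.
- post (a point): Axis of the red upright post, 14 mm thick, 46 to 90 mm above the bench; this point is 70 mm up. It is the tail of the sprung brass pawl, whose pivot is on the lever 42 mm from the hub axis; the post is 55 mm beyond it, straight out along the lever when seated (97 mm from the hub axis). Lifted, it stands 96 mm from the hub axis and leads the lever by 0.18 rad.
- pawl (a joint): Turn of the pawl on the lever, rad: 0 seated, clear of the teeth from 0.24, against its catch at 0.34. Pushing the post anticlockwise about the hub (seen from above) lifts it first (3 to 5 N, 19 mm of post travel); pushing on (about 7 N) swings the lever with it. When the push ends the pawl springs back to the wheel.
- lever (a joint): Turn of the lever about the hub, rad: 0 clamped, pointing along the fixture's -x; grows anticlockwise from above. Stiff, stays where left; locked by the pawl until lifted. Blue bar 20 mm wide, 84 mm long, top 38 mm above the bench. It ends on a black rubber stop 70 mm from the hub, met somewhere from 0.7 to 1.45 rad (not measured): 6 N per mm, 3 N is reached, 24 N too much.
- unit_mid (a point): Centre of the finned aluminium power module, a loose block 46 (own x) x 60 (own y) x 50 mm (z up), 0.2 to 0.42 kg, with dark fins on top and a green patch on its -x face. It stands on the 12 mm plate, so this point starts 37 mm above the bench.
- tray_in (a point): Centre of the inner floor (4 mm above the bench) of the fixed, empty blue tray: outside 170 (own x) x 140 (own y) x 32 mm, walls 4 mm.
- carton: Bystander: loose cardboard box 70 x 90 x 50 mm, origin at the centre of its underside.
- driver: Bystander: loose screwdriver with a yellow handle, lying on the bench, about 200 mm long.
- roll: Bystander: loose white paper ring, 90 mm across, 40 mm high, origin at the centre of its underside.
There are look-alikes about, which are no part of the job. Leave any pink or yellow look-alike of the part that bears unit_mid alone.

How it is judged:
By the outcome, as a careful person would: the job done as asked, in the order asked, and still so for the second after the job is handed in, with the robot touching nothing.
It also fails if it takes over 64 s, if anything falls off the work surface, if the arm or the gripper's body presses on something with over 40 N, if the wrist force passes 120 N, or if a joint passes its speed limit or range.

## Working session

There is one attempt and no reset: what is moved stays moved. The work goes in short steps, Python scripts to look and compute and a tool call to move; the robot and the scene stay as the last step left them, time stands still between calls to the robot, and variables do not carry over. Pictures are saved under pics/ and viewed, and the job is handed in when it is done.

Besides the shell and the picture viewer there is one more tool, called in YAML: its name, and indented under it one key for each argument. send_rows: Moves the arm, as the interface text tells. Its arguments: {"type":"object","properties":{"targets":{"type":"array","items":{"type":"array"}},"newtons":{"type":"number"}},"required":["targets"]}

```bash
ls; mkdir -p pics; python3 - <<'E'
from plant import robot, optics, ticket
import cv2,numpy as np
s=robot.read_state()
for k,v in s.items(): print(k,np.round(v,4))
for c in ("scene","top"):
    r=optics.read_camera(c)
    cv2.imwrite(f"pics/a_{c}.png",r["color"][:,:,::-1])
    print(c,r["K"],r["k1"],r["position"],r["orientation"])
    for n in ("fixture","lip","hub","post","pawl","lever","unit_mid","tray_in","carton","driver","roll"):
        try:
            for d in optics.cut_out(c,n)[:3]: print(n,round(d["confidence"],2),np.round(d["point"],1),d["region"].sum())
        except Exception as e: print(n,e)
E
```

```text
pics
t 0.0
q [-1.3194  0.1311  1.4893 -0.      1.523  -0.0854]
dq [-0.0002  0.0011 -0.0009 -0.0002 -0.0001  0.0006]
joint_torque [ 1.90000e-03 -5.59837e+01 -4.91759e+01  7.69000e-02  3.52000e-02
 -1.00000e-04]
tool_pos [ 0.1981 -0.5657  0.1797]
orientation [-3.0954e+00 -5.2630e-01  3.0000e-04]
force [-1.0387 -0.2881 -0.3468]
wrist_torque [-0.0048  0.0102  0.0241]
opening 0.0929
scene [[371.27883811   0.         324.2475643 ]
 [  0.         371.27883811 204.53795497]
 [  0.           0.           1.        ]] -0.05758995120886293 [1.14317759 0.01854256 0.56697362] [0.72146366 0.74861568 1.50077962]
fixture 0.95 [297.6 268. ] 8694
fixture 0.55 [203.2 213.5] 403
lip 0.43 [321.6 249.1] 191
hub 0.62 [296.2 268.6] 8737
hub 0.17 [150.9 272.4] 2210
post 0.77 [291.7 222.5] 233
post 0.54 [336.2 259.4] 943
pawl 0.79 [292.2 221.8] 349
lever 0.9 [290.7 237.1] 577
unit_mid 0.96 [335.6 257.1] 985
unit_mid 0.83 [409.3 232.6] 659
unit_mid 0.76 [422.  265.6] 1019
tray_in 0.76 [498.2 257.6] 4571
carton 0.74 [150.9 268.9] 2185
driver 0.91 [201.6 213.1] 388
roll 0.85 [166.3 231.7] 1298
roll 0.46 [320.2 247.7] 128
top [[454.55839964   0.         317.54484027]
 [  0.         454.55839964 195.63292257]
 [  0.           0.           1.        ]] -0.019017582622893374 [ 0.47294728 -0.00961844  1.10381181] [ 0.03841869 -0.01305608 -1.58571792]
fixture 0.62 [343.7 161.8] 8875
hub 0.7 [345.5 164.8] 8744
post 0.74 [359.1 180.9] 449
post 0.47 [356.  186.2] 183
pawl 0.59 [357.8 191. ] 194
lever 0.58 [358.6 176.4] 516
unit_mid 0.75 [345.8 160.6] 8745
unit_mid 0.65 [309.2 153.4] 472
unit_mid 0.59 [251.7 202.5] 579
tray_in 0.64 [175.2 184.6] 4392
driver 0.66 [449.6 218.2] 539
roll 0.96 [490.  186.4] 971
```

```bash
python3 - <<'E'
import cv2
a=cv2.imread("pics/a_top.png");b=cv2.imread("pics/a_scene.png")
cv2.imwrite("pics/b_top.png",cv2.resize(a[90:280,240:500],None,fx=3,fy=3,interpolation=cv2.INTER_CUBIC))
cv2.imwrite("pics/b_scene.png",cv2.resize(b[190:340,200:460],None,fx=3,fy=3,interpolation=cv2.INTER_CUBIC))
E
```

```text
(no output)
```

View pics/a_top.png

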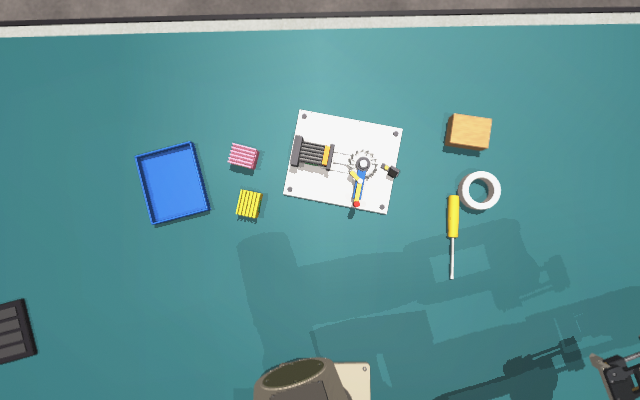

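View pics/a_scene.png

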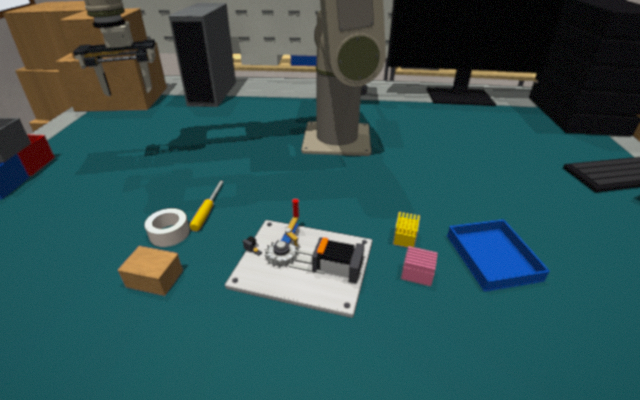

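```bash
sleep 0
```

```text
(no output)
```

View pics/b_top.png

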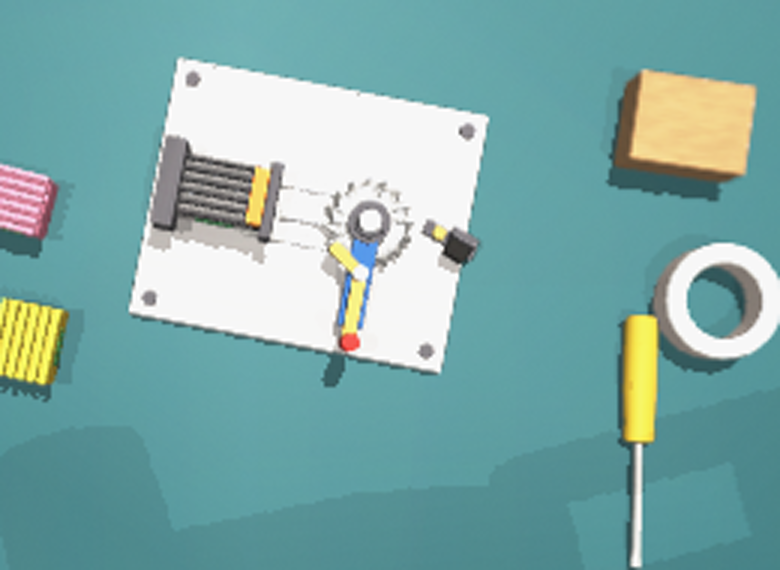

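View pics/b_scene.png

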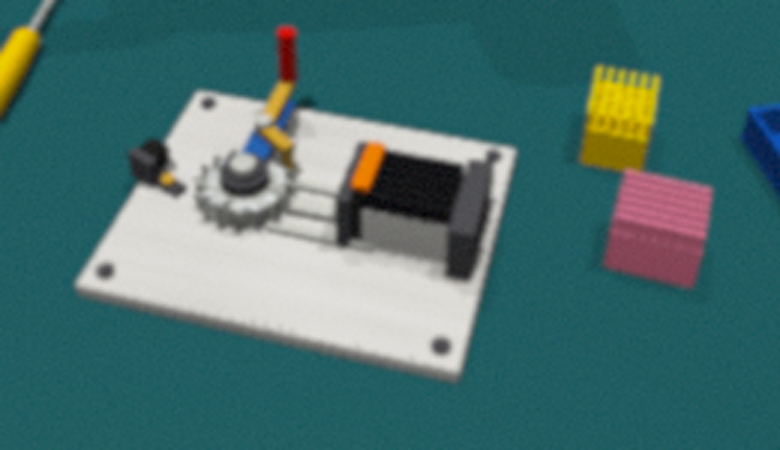

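The top picture has +x up and +y left. It shows the plate (about 283–403, 109–214), the hub at (363,164), the red post at (356,204) and the black stop at about (392,172). The real, dark-finned module sits in the clamp at (313,154), the tray is at (173,184), and the pink and yellow blocks are decoys. Next I measure.

```bash
cat > h.py <<'E'
import numpy as np,cv2
from scipy.spatial.transform import Rotation as R
from scipy.optimize import least_squares
from plant import robot, optics
def proj(c,P):
    P=np.atleast_2d(P)
    p=(P-c["position"])@R.from_rotvec(c["orientation"]).as_matrix()
    s=np.c_[p[:,0]/-p[:,2],-p[:,1]/-p[:,2]]
    s=s*(1+c["k1"]*(s**2).sum(1,keepdims=True))
    K=c["K"]; return np.c_[s[:,0]*K[0,0]+K[0,2],s[:,1]*K[1,1]+K[1,2]]
def onplane(c,px,z):
    px=np.atleast_2d(px).astype(float);K=c["K"]
    d=np.c_[(px[:,0]-K[0,2])/K[0,0],(px[:,1]-K[1,2])/K[1,1]];s=d.copy()
    for _ in range(20): s=d/(1+c["k1"]*(s**2).sum(1,keepdims=True))
    v=np.c_[s[:,0],-s[:,1],-np.ones(len(s))]@R.from_rotvec(c["orientation"]).as_matrix().T
    t=(z-c["position"][2])/v[:,2]; return c["position"]+v*t[:,None]
def tri(obs):
    return least_squares(lambda X:np.concatenate([(proj(c,X)[0]-p) for c,p in obs]),[.5,0,.05])
def quad(m):
    m=m.astype(np.uint8); cs,_=cv2.findContours(m,cv2.RETR_EXTERNAL,cv2.CHAIN_APPROX_NONE)
    h=cv2.convexHull(max(cs,key=cv2.contourArea))
    for e in np.linspace(1,15,60):
        q=cv2.approxPolyDP(h,e,True)
        if len(q)<=4: break
    q=q[:,0].astype(float); pts=h[:,0].astype(float)
    full=max(cs,key=cv2.contourArea)[:,0].astype(float)
    L=[]
    for i in range(len(q)):
        a,b=q[i],q[(i+1)%len(q)];u=(b-a)/np.linalg.norm(b-a);n=np.array([-u[1],u[0]])
        t=(full-a)@u;dd=np.abs((full-a)@n);k=(dd<2)&(t>.1*np.linalg.norm(b-a))&(t<.9*np.linalg.norm(b-a))
        f=cv2.fitLine(full[k].astype(np.float32),cv2.DIST_HUBER,0,.01,.01).ravel(); L.append(f)
    out=[]
    for i in range(len(L)):
        f,g=L[i-1],L[i]
        s=np.linalg.solve(np.c_[f[:2],-g[:2]],g[2:]-f[2:]); out.append(f[2:]+f[:2]*s[0])
    return np.array(out)
E
python3 - <<'E'
from h import *
C={c:optics.read_camera(c) for c in("scene","top")}
for c in C:
    im=C[c]["color"];hsv=cv2.cvtColor(im,cv2.COLOR_RGB2HSV)
    reg=optics.cut_out(c,"fixture")[0]["region"]
    m=(hsv[...,1]<60)&(hsv[...,2]>120)
    x0,y0,x1,y1=(225,215,380,320) if c=="scene" else (275,100,410,220)
    w=np.zeros_like(m);w[y0:y1,x0:x1]=1
    m=cv2.morphologyEx((m&w).astype(np.uint8),cv2.MORPH_CLOSE,np.ones((9,9)))
    q=quad(m);X=onplane(C[c],q,.012);print(c,"plate",q.round(1).tolist(),X.round(4).tolist(),X.mean(0).round(4))
    print(" sides",np.linalg.norm(np.roll(X,-1,0)-X,axis=1).round(4),np.arctan2(*(np.roll(X,-1,0)-X)[:,[1,0]].T).round(3))
    r=optics.cut_out(c,"tray_in")[0]["region"]
    q=quad(r)
    for z in(0,.032):
        X=onplane(C[c],q,z);print(c,"tray",z,X.mean(0).round(4),np.linalg.norm(np.roll(X,-1,0)-X,axis=1).round(4),np.arctan2(*(np.roll(X,-1,0)-X)[:,[1,0]].T).round(3))
    red=((hsv[...,0]<6)|(hsv[...,0]>174))&(hsv[...,1]>180)&(hsv[...,2]>90)&w.astype(bool)
    if c=="scene": red=((hsv[...,0]<6)|(hsv[...,0]>174))&(hsv[...,1]>150)&(hsv[...,2]>60);red[:,:280]=0;red[:,305:]=0;red[:190]=0;red[230:]=0
    v,u=np.nonzero(red);print("red",len(u),u.mean(),v.mean(),u.min(),u.max(),v.min(),v.max())
E
```

```text
scene plate [[223.6999969482422, 284.79998779296875], [265.29998779296875, 219.60000610351562], [371.6000061035156, 238.8000030517578], [352.3999938964844, 315.1000061035156]] [[0.6693, -0.1993, 0.012], [0.4624, -0.1552, 0.012], [0.5142, 0.0949, 0.012], [0.7238, 0.0511, 0.012]] [ 0.5924 -0.0521  0.012 ]
 sides [0.2115 0.2554 0.2141 0.2563] [ 2.932  1.367 -0.206 -1.785]
scene tray 0 [0.5263 0.3674 0.    ] [0.178  0.201  0.1538 0.2002] [ 1.822  0.158 -1.319 -2.863]
scene tray 0.032 [0.5611 0.3477 0.032 ] [0.1679 0.1896 0.1451 0.1889] [ 1.822  0.158 -1.319 -2.863]
red 77 295.2597402597403 206.75324675324674 293 297 199 216
top plate [[299.20001220703125, 109.0], [402.20001220703125, 128.5], [386.20001220703125, 213.6999969482422], [282.6000061035156, 193.89999389648438]] [[0.7193, 0.0491, 0.012], [0.6676, -0.1988, 0.012], [0.4629, -0.1562, 0.012], [0.5143, 0.0918, 0.012]] [ 0.591  -0.0535  0.012 ]
 sides [0.2532 0.2091 0.2533 0.2094] [-1.776  2.936  1.366 -0.206]
top tray 0 [0.5475 0.3642 0.    ] [0.1743 0.1485 0.1762 0.1465] [-2.901  1.823  0.229 -1.332]
top tray 0.032 [0.5453 0.3534 0.032 ] [0.1692 0.1442 0.1711 0.1422] [-2.901  1.823  0.229 -1.332]
red 3 354.3333333333333 204.33333333333334 354 355 202 206
```

```bash
cat >> h.py <<'E'
FC=np.array([.5917,-.0528]);FY=-.206
def fx(x,y,z=0):
    c,s=np.cos(FY),np.sin(FY);return np.array([FC[0]+c*x-s*y,FC[1]+s*x+c*y,z])
def inv(P):
    c,s=np.cos(FY),np.sin(FY);d=np.asarray(P)[...,:2]-FC;return np.stack([c*d[...,0]+s*d[...,1],-s*d[...,0]+c*d[...,1]],-1)
def go(P,xyaw):
    s=robot.read_state();Rm=R.from_rotvec(s["orientation"]).as_matrix()
    y0=np.arctan2(Rm[1,0],Rm[0,0]);d=(y0-xyaw+np.pi)%(2*np.pi)-np.pi
    return (Rm.T@(np.array(P)-s["tool_pos"])*1000).round(1),round(d,3),"yaw",round(y0,3)
E
python3 - <<'E'
from h import *
C={c:optics.read_camera(c) for c in("scene","top")}
for c in C:
    print(c)
    for n,p in dict(post_top=fx(-.097,-.05,.09),post_bot=fx(-.097,-.05,.046),hub=fx(0,-.05,.047),modtop=fx(0,.07,.062)).items(): print(n,proj(C[c],p)[0].round(1))
t=C["top"]
for px in [(394,172.5),(390,169),(388.5,168),(396,177),(400,172)]:
    print(px,[ (inv(onplane(t,px,z))[0]*1000).round(1).tolist() for z in(.012,.03,.05)])
s=C["scene"]
for px in [(250,243)]: print([ (inv(onplane(s,px,z))[0]*1000).round(1).tolist() for z in(.012,.03,.05)])
p=fx(-.097,-.05,0); tgt=fx(-.097,-.012,.15)
print(p,tgt,go(tgt,1.365))
im=t["color"][90:230,270:420,::-1];cv2.imwrite("pics/c.png",cv2.resize(im,None,fx=5,fy=4.2,interpolation=cv2.INTER_CUBIC))
E
```

```text
scene
post_top [293.4 200.2]
post_bot [294.1 215.9]
hub [279.  243.5]
modtop [335.7 249.1]
top
post_top [357.3 203.9]
post_bot [356.  204.1]
hub [363.8 163.2]
modtop [313.1 152.8]
(394, 172.5) [[-4.1, -127.5], [-6.1, -125.1], [-8.3, -122.5]]
(390, 169) [[2.3, -116.5], [0.2, -114.3], [-2.1, -111.9]]
(388.5, 168) [[4.0, -112.6], [1.9, -110.4], [-0.5, -108.0]]
(396, 177) [[-13.9, -134.2], [-15.7, -131.7], [-17.7, -128.9]]
(400, 172) [[-0.2, -141.4], [-2.3, -138.8], [-4.6, -135.9]]
[[-19.5, -127.7], [-1.8, -117.7], [17.8, -106.5]]
[ 0.48652357 -0.08190187  0.        ] [ 0.49429632 -0.04470531  0.15      ] (array([ 451.7, -394.5,   30.7]), np.float64(-1.028), 'yaw', np.float64(0.337))
```

View pics/c.png

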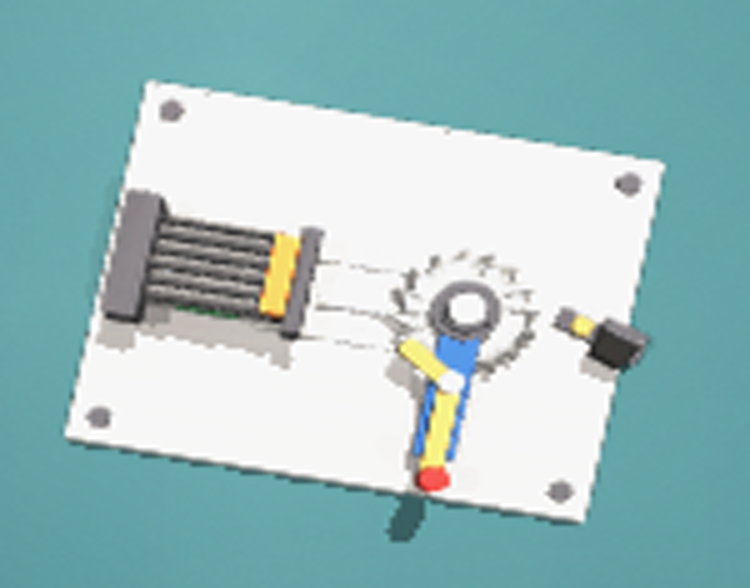

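send_rows:
  targets:
    - [-1,[36,-32,0],0]
    - [-1,[36,-32,0],0]
    - [-1,[36,-32,0],0]
    - [-1,[36,-32,0],0]
    - [-1,[36,-32,0],0]
    - [-1,[36,-32,0],0]
    - [-1,[36,-32,0],0]
    - [-1,[36,-32,0],0]
    - [-1,[36,-32,0],0]
    - [-1,[36,-32,0],0]
    - [-1,[36,-32,0],0]
    - [-1,[30,-28,0],0]
  newtons: 20

```text
t: 2.8
tool_pos: [0.4757, -0.0645, 0.1811]
orientation: [3.097, 0.528, 0.002]
force: [-0.0, -0.0, -0.1]
opening: 0.0026
```

send_rows:
  targets:
    - [-1,[0,0,0],-0.147]
    - [-1,[0,0,0],-0.147]
    - [-1,[0,0,0],-0.147]
    - [-1,[0,0,0],-0.147]
    - [-1,[0,0,0],-0.147]
    - [-1,[0,0,0],-0.147]
    - [-1,[0,0,0],-0.146]
    - [-1,[0,0,0],0]

```text
t: 3.6
tool_pos: [0.4748, -0.0669, 0.1808]
orientation: [2.436, 1.984, 0.0]
force: [0.7, -0.2, -0.5]
opening: 0.0003
```

```bash
python3 - <<'E'
from h import *
print(go(fx(-.106,-.012,.06),1.365),robot.read_state()["force"],robot.read_state()["t"])
E
```

```text
(array([ 25.7,   5.6, 120.8]), np.float64(0.002), 'yaw', np.float64(1.367)) [ 0.72293695 -0.17493954 -0.53549579] 3.6
```

send_rows:
  targets:
    - [-1,[13,3,0],0]
    - [-1,[13,3,10],0]
    - [-1,[0,0,30],0]
    - [-1,[0,0,35],0]
    - [-1,[0,0,30],0]
    - [-1,[0,0,15],0]
    - [-1,[0,0,0],0]
    - [-1,[0,0,0],0]

```text
t: 4.4
tool_pos: [0.4865, -0.0423, 0.0614]
orientation: [2.438, 1.981, 0.001]
force: [0.4, 0.0, 1.3]
opening: 0.0008
```

```bash
python3 - <<'E'
from h import *
t=optics.read_camera("top");s=optics.read_camera("scene")
a=cv2.resize(t["color"][110:230,270:430],None,fx=4,fy=4)[:,:,::-1];cv2.imwrite("pics/d1.png",a)
a=cv2.resize(s["color"][150:300,200:400],None,fx=4,fy=4)[:,:,::-1];cv2.imwrite("pics/d2.png",a)
st=robot.read_state();print(inv(st["tool_pos"]),st["tool_pos"],st["force"])
E
```

```text
[-0.10393484 -0.01146499] [ 0.48761754 -0.04276312  0.06269081] [-0.6597033  -0.51173189  0.15017746]
```

View pics/d2.png

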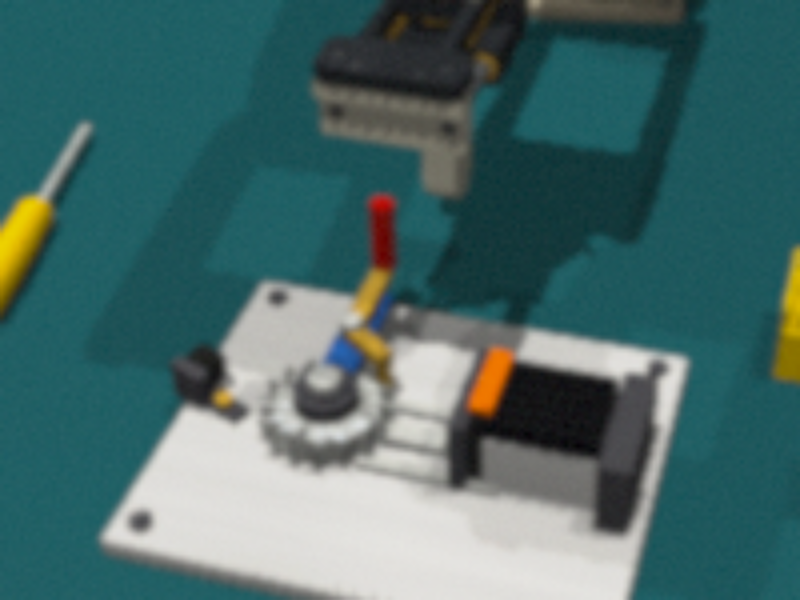

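```bash
python3 - <<'E'
from h import *
st=robot.read_state();t=optics.read_camera("top");s=optics.read_camera("scene")
print(st["tool_pos"],proj(s,st["tool_pos"]),proj(t,st["tool_pos"]))
a=cv2.resize(s["color"][130:250,240:400],None,fx=5,fy=5)[:,:,::-1];cv2.imwrite("pics/e2.png",a)
E
```

```text
[ 0.48761754 -0.04276312  0.06269081] [[311.21314469 211.10537944]] [[339.36647305 203.82094222]]
```

View pics/e2.png

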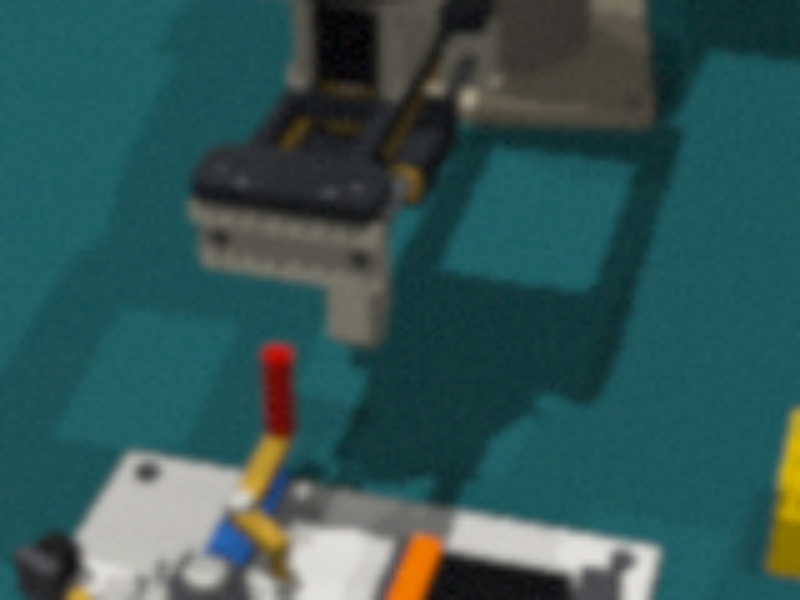

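View pics/d1.png

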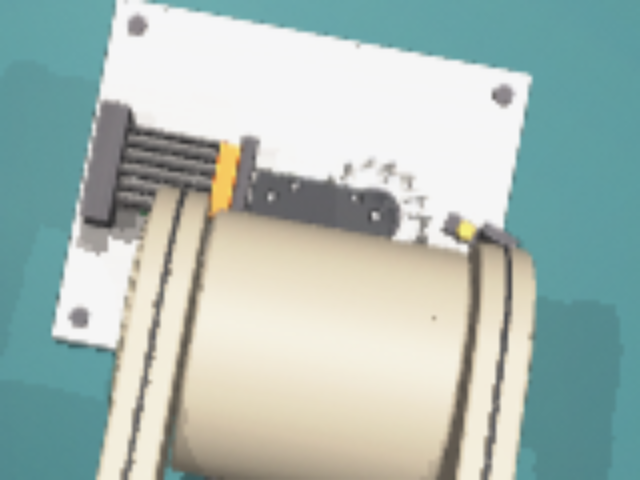

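```bash
python3 - <<'E'
from h import *
s=optics.read_camera("scene");t=optics.read_camera("top")
im=s["color"][170:240,280:345].astype(float)
a=np.clip((im/255)**.5*255,0,255).astype(np.uint8)
cv2.imwrite("pics/f2.png",cv2.resize(a,None,fx=9,fy=8,interpolation=cv2.INTER_NEAREST)[:,:,::-1])
st=robot.read_state();print(st)
E
```

```text
{'t': 4.7, 'q': array([-1.92699541e-01, -8.42417699e-02,  1.92805036e+00,  2.55582270e-05,
        1.29556690e+00,  1.35377473e-02]), 'dq': array([-0.0001026 ,  0.00475427,  0.00884033, -0.00061339, -0.00088936,
       -0.00074323]), 'joint_torque': array([ 4.53089364e-02, -4.18485010e+01, -4.63005459e+01,  7.97889777e-02,
        3.96064614e-03,  7.97185261e-03]), 'tool_pos': array([ 0.48696722, -0.04284143,  0.06200148]), 'orientation': array([2.43700508e+00, 1.97990280e+00, 2.26091347e-03]), 'force': array([0.15412306, 0.59679092, 0.26432492]), 'wrist_torque': array([-0.05778327, -0.0640101 , -0.03080139]), 'opening': 7.180389276116589e-05}
```

View pics/f2.png

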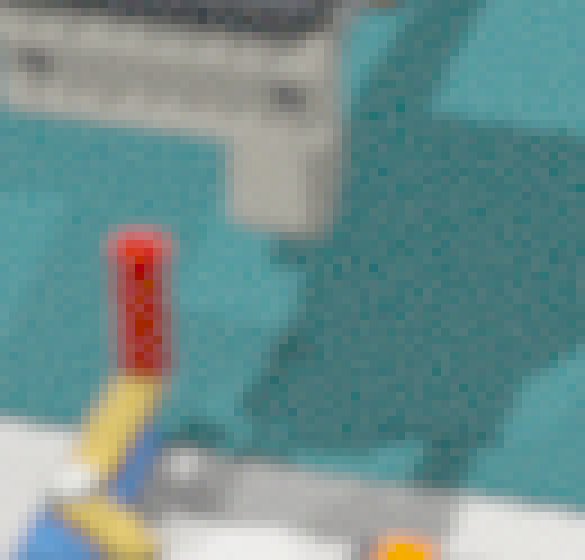

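```bash
python3 - <<'E'
from h import *
s=optics.read_camera("scene")
print(proj(s,[[.1981,-.5657,.1797],[.1981,-.5657,.2637],[.579,-.062,.147],[.487,-.0428,.062],[.487,-.0428,.146],[.487,-.0428,.092]]))
a=cv2.imread("pics/a_scene.png")[10:130,50:200];cv2.imwrite("pics/g.png",cv2.resize(a,None,fx=5,fy=5))
E
```

```text
[[132.54235182 106.52904249]
 [123.88210029  76.52703654]
 [296.57381509 204.6355815 ]
 [311.22351007 211.18243437]
 [310.79200276 179.44034725]
 [311.0742137  200.2916662 ]]
```

View pics/g.png

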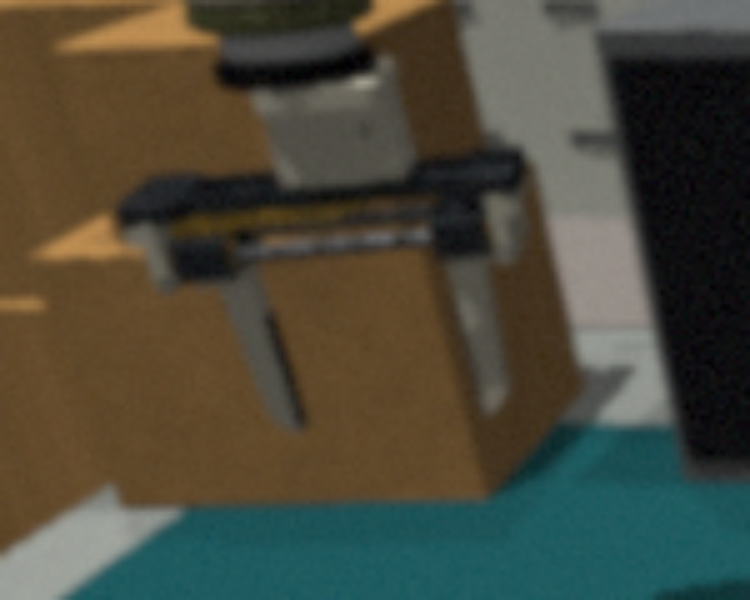

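```bash
python3 - <<'E'
from h import *
t=optics.read_camera("top")
ty=np.array([np.cos(-1.234),np.sin(-1.234),0])
for z in(.1797,.2137):
    P=np.array([.1981,-.5657,z]); print(proj(t,[P,P+.0465*ty,P-.0465*ty]).round(1).tolist())
a=cv2.imread("pics/a_top.png")[310:400,540:640];cv2.imwrite("pics/g2.png",cv2.resize(a,None,fx=7,fy=6))
E
```

```text
[[603.4, 342.9], [624.9, 334.8], [581.9, 350.9]]
[[614.0, 347.9], [636.3, 339.5], [591.7, 356.3]]
```

View pics/g2.png

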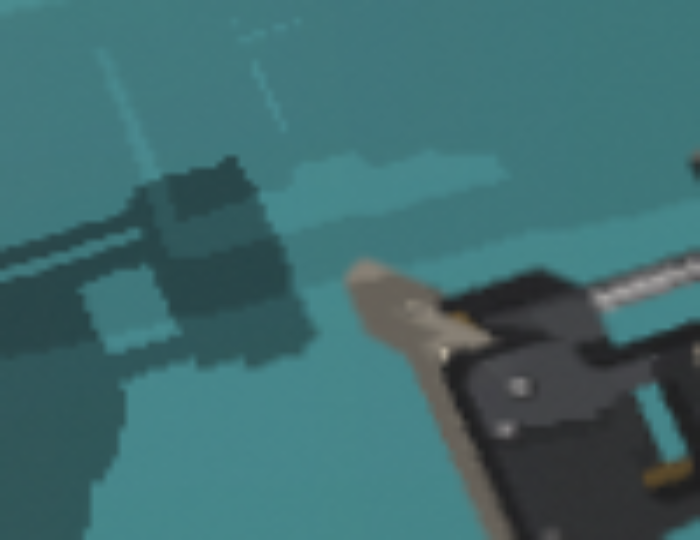

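The two cameras agree that the fingertips show about 33 mm higher than the reported TCP: scene row 199 against a predicted 211, and in the top view the tip at (591,355). I'll settle it with a gentle touch on the bare plate.

send_rows:
  targets:
    - [-1,[12,10,0],0]
    - [-1,[20,10,0],0]
    - [-1,[0,0,12],0]
    - [-1,[0,0,12],0]
    - [-1,[0,0,10],0]
    - [-1,[0,0,6],0]
    - [-1,[0,0,3],0]
    - [-1,[0,0,0],0]

```text
t: 5.6
tool_pos: [0.5115, -0.0156, 0.0172]
orientation: [-2.438, -1.98, 0.001]
force: [-0.3, -1.1, 0.2]
opening: 0.0003
```

```bash
python3 - <<'E'
from h import *
s=optics.read_camera("scene")
st=robot.read_state();print(st["tool_pos"],st["force"],proj(s,st["tool_pos"]),proj(s,st["tool_pos"]+[0,0,.033]))
a=cv2.resize(s["color"][170:270,260:360],None,fx=6,fy=6)[:,:,::-1];cv2.imwrite("pics/i.png",a)
E
```

```text
[ 0.51197768 -0.01565163  0.01770791] [-0.27250228 -0.48080005  0.24784095] [[322.53261149 234.06420377]] [[322.64070722 222.69166617]]
```

View pics/i.png

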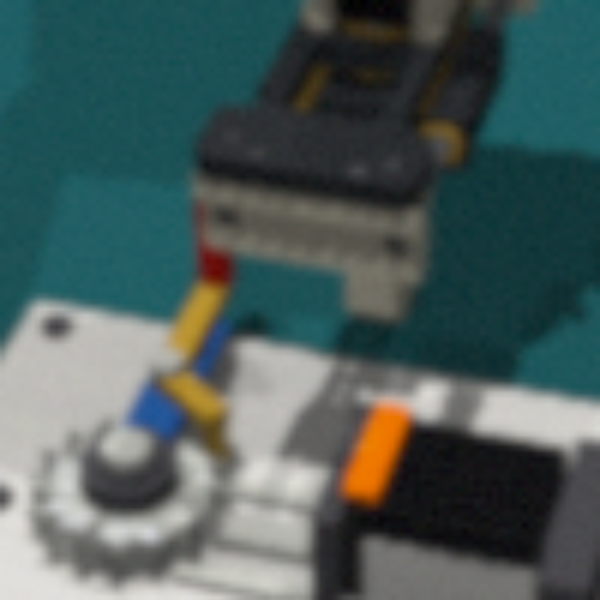

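send_rows:
  targets:
    - [-1,[0,0,3],0]
    - [-1,[0,0,1.5],0]
    - [-1,[0,0,1.5],0]
    - [-1,[0,0,0],0]

```text
t: 6.05
tool_pos: [0.512, -0.0154, 0.0116]
orientation: [-2.438, -1.981, 0.0]
force: [0.3, -0.5, -0.5]
opening: 0.0006
```

send_rows:
  targets:
    - [-1,[0,0,1.5],0]
    - [-1,[0,0,1.5],0]
    - [-1,[0,0,1],0]
    - [-1,[0,0,0],0]

```text
t: 6.45
tool_pos: [0.5119, -0.0154, 0.0075]
orientation: [-2.438, -1.981, 0.0]
force: [0.1, -0.8, 0.3]
opening: 0.0003
```

The plate top is at 12 mm, and the reported z is 7.5 mm with no contact. So the real fingertips sit about 33 mm behind the reported TCP, as the cameras show, and I'll allow for that from here on. Back to the pre-push pose, with the tips at about 60 mm.

send_rows:
  targets:
    - [-1,[0,0,-10],0]
    - [-1,[0,-8,-10],0]
    - [-1,[-10,-8,0],0]
    - [-1,[-14,-6,0],0]
    - [-1,[-8,0,0],0]
    - [-1,[0,0,0],0]
    - [-1,[0,0,0],0]

```text
t: 7.15
tool_pos: [0.4839, -0.0427, 0.0275]
orientation: [-2.439, -1.979, -0.0]
force: [0.1, 0.2, -0.7]
opening: 0.0008
```

```bash
python3 - <<'E'
from h import *
st=robot.read_state();print(inv(st["tool_pos"]),st["tool_pos"],st["force"],go(fx(-.106,-.035,.027),1.365))
E
```

```text
[-0.10754939 -0.01217162] [ 0.48393488 -0.04271546  0.02754304] [ 0.06652218  0.20297519 -0.74299277] (array([-22.8,   1.6,   0.5]), np.float64(-0.002), 'yaw', np.float64(1.363))
```

send_rows:
  targets:
    - [-1,[-8,0,0],0]
    - [-1,[-8,0,0],0]
    - [-1,[-4,0,0],0]
    - [-1,[0,0,0],0]

```text
t: 7.55
tool_pos: [0.4799, -0.0621, 0.0277]
orientation: [-2.438, -1.98, -0.0]
force: [0.9, 2.1, -0.5]
opening: 0.0004
```

send_rows:
  targets:
    - [-1,[-2,0,0],0]
    - [-1,[-2,0,0],0]
    - [-1,[0,0,0],0]

```text
t: 7.85
tool_pos: [0.4789, -0.0656, 0.0277]
orientation: [-2.438, -1.981, 0.0]
force: [-0.4, 1.9, 0.6]
opening: 0.0006
```

send_rows:
  targets:
    - [-1,[-2,0,0],0]
    - [-1,[-2,0,0],0]
    - [-1,[0,0,0],0]

```text
t: 8.15
tool_pos: [0.4781, -0.0697, 0.0277]
orientation: [-2.438, -1.981, 0.0]
force: [-1.2, 3.0, 0.5]
opening: 0.0006
```

send_rows:
  targets:
    - [-1,[-5.3,-0.6,0],-0.05]
    - [-1,[-5.3,-0.6,0],-0.05]
    - [-1,[-2.6,-0.3,0],-0.025]
    - [-1,[0,0,0],0]

```text
t: 8.55
tool_pos: [0.4754, -0.0823, 0.0278]
orientation: [2.308, 2.13, 0.002]
force: [3.2, 4.1, -2.2]
opening: 0.0003
```

send_rows:
  targets:
    - [-1,[-5.3,-0.6,0],-0.05]
    - [-1,[-5.3,-0.6,0],-0.05]
    - [-1,[0,0,0],0]

```text
t: 8.85
tool_pos: [0.4737, -0.0928, 0.0278]
orientation: [2.198, 2.244, 0.003]
force: [2.5, 4.7, -1.8]
opening: 0.0006
```

```bash
python3 - <<'E'
from h import *
s=optics.read_camera("scene");st=robot.read_state();p=inv(st["tool_pos"])+[0,.05];print(p,np.hypot(*p),np.arctan2(-p[1],-p[0]),go([0,0,0],1.365),st["force"])
a=cv2.resize(s["color"][170:270,230:360],None,fx=6,fy=6)[:,:,::-1];cv2.imwrite("pics/j.png",a)
E
```

```text
[-0.10741985 -0.01321332] 0.10822946006825143 0.12239149189624955 (array([ 101.8, -471.8,   27.1]), np.float64(0.225), 'yaw', np.float64(1.59)) [ 2.21441595  3.94652343 -1.96699836]
```

View pics/j.png

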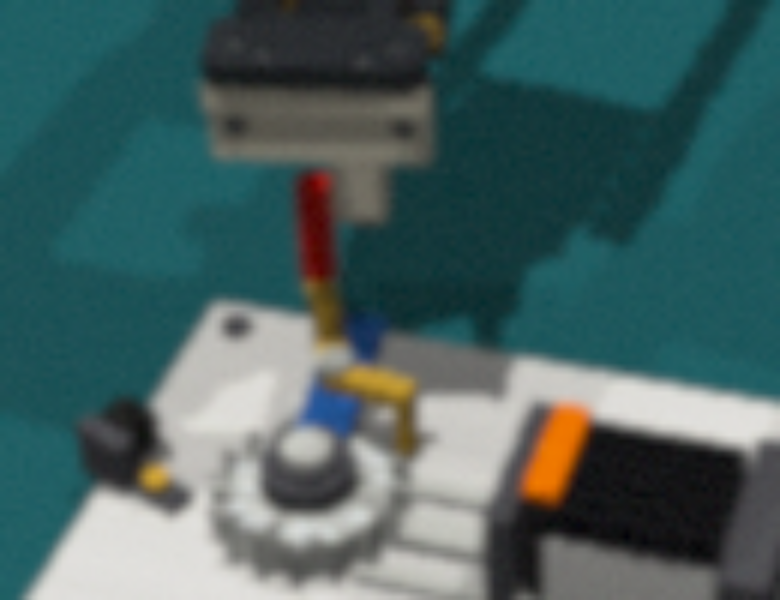

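send_rows:
  targets:
    - [-1,[-5.3,-0.6,0],-0.05]
    - [-1,[-5.3,-0.6,0],-0.05]
    - [-1,[-5.3,-0.6,0],-0.05]
    - [-1,[-5.3,-0.6,0],-0.05]
    - [-1,[-5.3,-0.6,0],-0.05]
    - [-1,[0,0,0],0]

```text
t: 9.5
tool_pos: [0.4737, -0.119, 0.0278]
orientation: [1.901, 2.501, 0.003]
force: [1.9, 5.9, -0.7]
opening: 0.0003
```

```bash
cat >> h.py <<'E'
def rep(name=None):
    st=robot.read_state();p=inv(st["tool_pos"])+[0,.05];a=np.arctan2(-p[1],-p[0])
    d=go([0,0,0],1.365)[1];w=FY+np.pi+d # radial dir of tool
    tang=np.array([np.cos(w+np.pi/2),np.sin(w+np.pi/2)]);rad=np.array([np.cos(w),np.sin(w)])
    print("r %.4f ang %.3f turn %.3f postang %.3f"%(np.hypot(*p),a,d,a+.136),"Ftang %.1f Frad %.1f z %.1f"%(st["force"][:2]@tang,st["force"][:2]@rad,st["force"][2]),st["t"])
    if name:
        s=optics.read_camera("scene");cv2.imwrite(name,cv2.resize(s["color"][170:270,230:360],None,fx=6,fy=6)[:,:,::-1])
E
python3 -c "
from h import *
rep('pics/k.png')"
```

```text
r 0.1091 ang 0.365 turn 0.477 postang 0.501 Ftang -5.2 Frad -3.4 z -0.7 9.5
```

View pics/k.png

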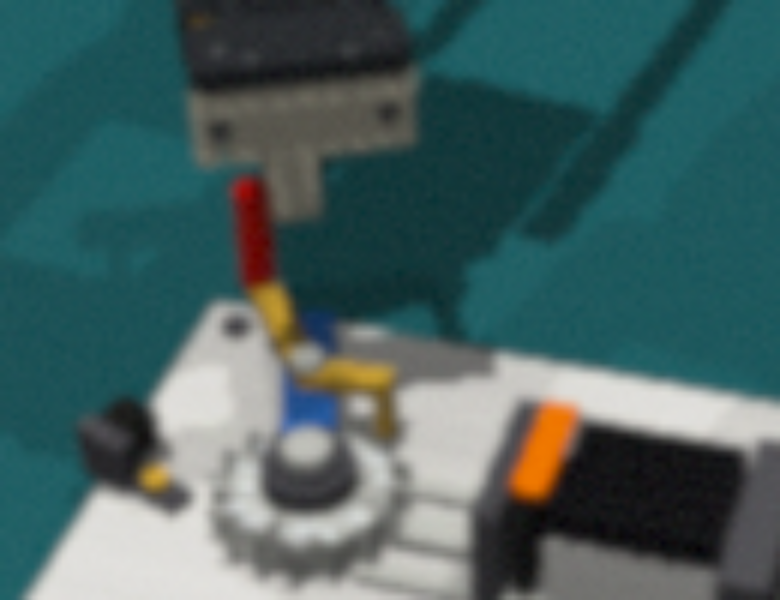

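send_rows:
  targets:
    - [-1,[-5.3,-0.6,0],-0.05]
    - [-1,[-5.3,-0.6,0],-0.05]
    - [-1,[-5.3,-0.6,0],-0.05]
    - [-1,[-5.3,-0.6,0],-0.05]
    - [-1,[-5.3,-0.6,0],-0.05]
    - [-1,[-5.3,-0.6,0],-0.05]

```text
t: 10.15
tool_pos: [0.482, -0.1488, 0.0275]
orientation: [-1.505, -2.757, -0.003]
force: [0.5, 9.0, 0.4]
opening: 0.0002
```

```bash
python3 -c "
from h import *
rep('pics/l.png')"
```

```text
r 0.1101 ang 0.648 turn 0.777 postang 0.784 Ftang -7.3 Frad -5.3 z 0.4 10.15
```

View pics/l.png

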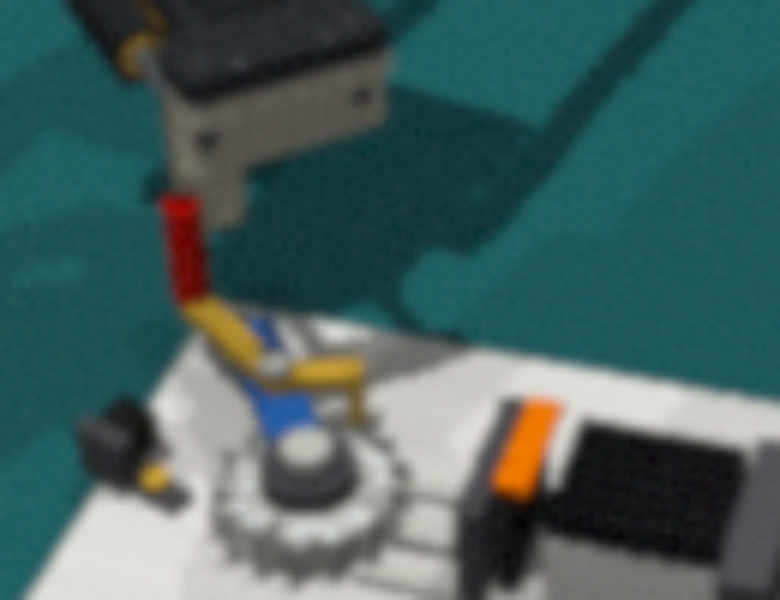

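send_rows:
  targets:
    - [-1,[-5.3,-0.3,0],-0.05]
    - [-1,[-5.3,-0.3,0],-0.05]
    - [-1,[-5.3,-0.3,0],-0.05]
    - [-1,[-5.3,-0.3,0],-0.05]

```text
t: 10.6
tool_pos: [0.4929, -0.1669, 0.0274]
orientation: [-1.222, -2.892, -0.001]
force: [-3.2, 6.4, 3.1]
opening: 0.0006
```

```bash
python3 -c "
from h import *
rep('pics/m.png')
t=optics.read_camera('top');cv2.imwrite('pics/m2.png',cv2.resize(t['color'][110:230,330:430],None,fx=6,fy=5)[:,:,::-1])"
```

```text
r 0.1099 ang 0.840 turn 0.977 postang 0.976 Ftang -6.8 Frad -2.1 z 3.1 10.6
```

View pics/m.png

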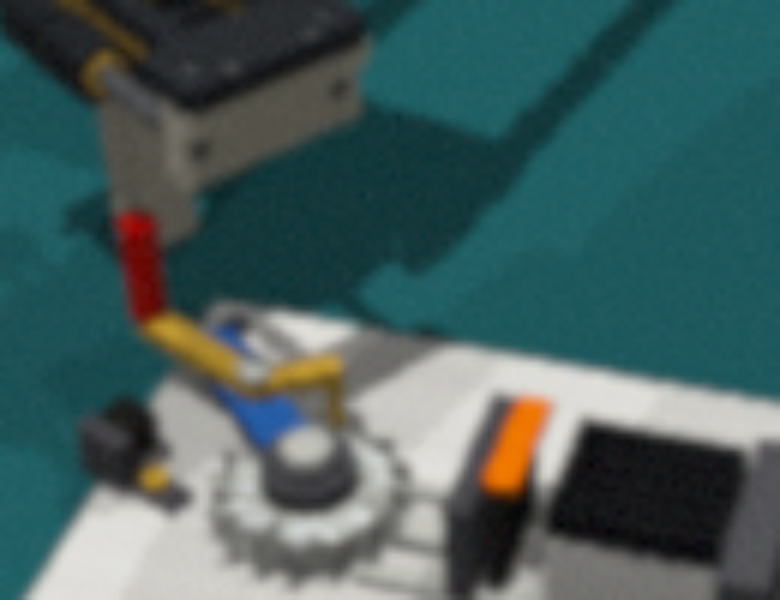

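View pics/m2.png

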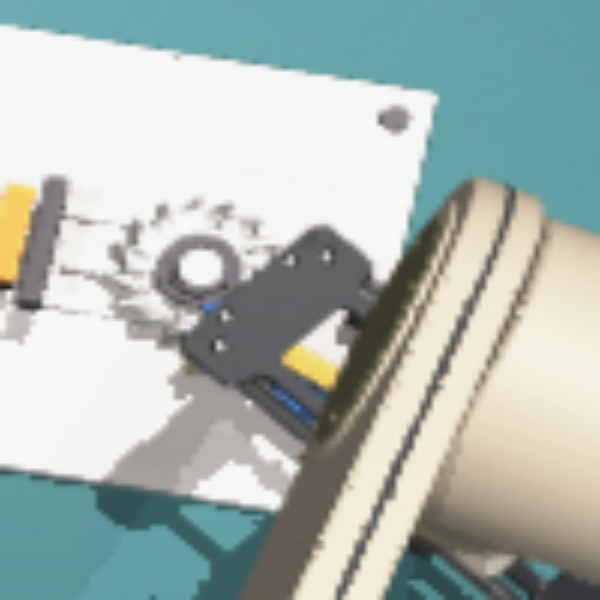

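send_rows:
  targets:
    - [-1,[-3.2,0,0],-0.03]
    - [-1,[-3.2,0,0],-0.03]
    - [-1,[-3.2,0,0],-0.03]

```text
t: 11.0
tool_pos: [0.4992, -0.1742, 0.0274]
orientation: [-1.092, -2.943, 0.0]
force: [-6.9, 3.0, 3.9]
opening: 0.0008
```

```bash
python3 -c "
from h import *
rep('pics/n.png')"
```

```text
r 0.1096 ang 0.928 turn 1.066 postang 1.064 Ftang -7.2 Frad 2.2 z 3.9 11.0
```

View pics/n.png

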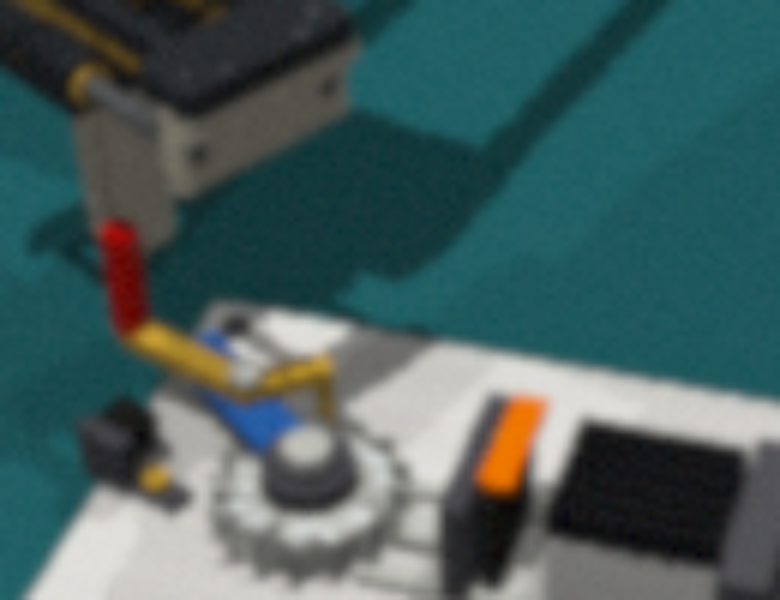

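send_rows:
  targets:
    - [-1,[-2.2,-0.2,0],-0.02]
    - [-1,[-2.2,-0.2,0],-0.02]
    - [-1,[-2.2,-0.2,0],-0.02]

```text
t: 11.35
tool_pos: [0.5039, -0.179, 0.0274]
orientation: [-1.004, -2.974, 0.001]
force: [-6.5, 2.8, 4.8]
opening: 0.0007
```

send_rows:
  targets:
    - [-1,[-2.2,-0.2,0],-0.02]
    - [-1,[-2.2,-0.2,0],-0.02]

```text
t: 11.55
tool_pos: [0.5071, -0.182, 0.0274]
orientation: [-0.944, -2.993, 0.001]
force: [-6.2, 2.8, 4.1]
opening: 0.0004
```

```bash
python3 -c "
from h import *
rep('pics/o.png')"
```

```text
r 0.1094 ang 1.030 turn 1.166 postang 1.166 Ftang -6.7 Frad 1.3 z 4.1 11.55
```

View pics/o.png

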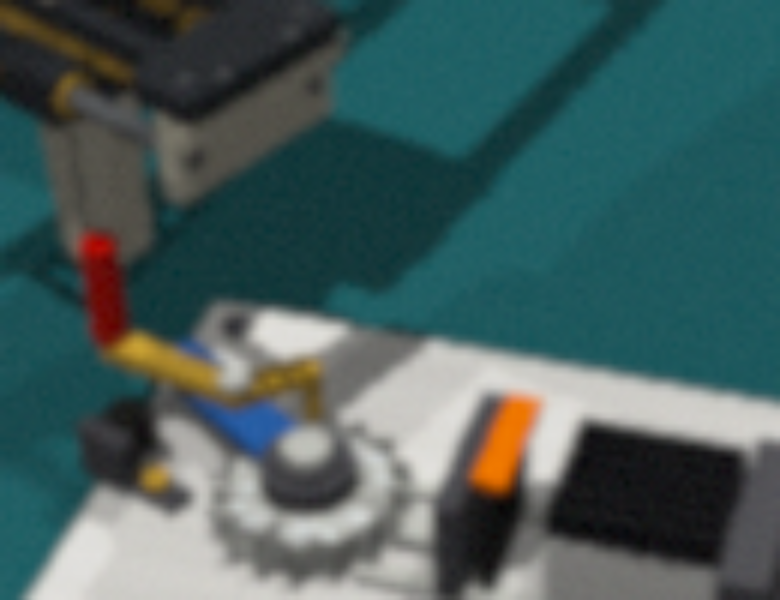

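send_rows:
  targets:
    - [-1,[-2.2,-0.2,0],-0.02]
    - [-1,[-1.1,-0.1,0],-0.01]

```text
t: 11.8
tool_pos: [0.5097, -0.1842, 0.0274]
orientation: [-0.899, -3.007, 0.001]
force: [-5.4, 2.5, 4.0]
opening: 0.0002
```

send_rows:
  targets:
    - [-1,[-2.2,-0.2,0],-0.02]
    - [-1,[-1.1,-0.1,0],-0.01]

```text
t: 12.0
tool_pos: [0.5123, -0.1863, 0.0274]
orientation: [-0.854, -3.02, 0.001]
force: [-6.0, 1.3, 4.9]
opening: 0.0004
```

```bash
python3 -c "
from h import *
rep('pics/p.png')"
```

```text
r 0.1093 ang 1.091 turn 1.226 postang 1.227 Ftang -5.8 Frad 2.0 z 4.9 12.0
```

View pics/p.png

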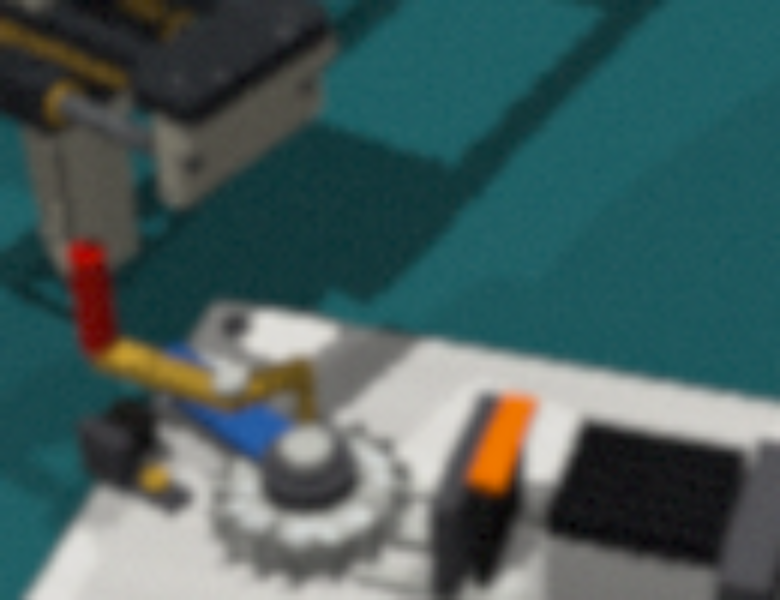

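send_rows:
  targets:
    - [-1,[-2.1,-0.2,0],-0.02]
    - [-1,[0,0,0],0]

```text
t: 12.25
tool_pos: [0.5141, -0.1877, 0.0274]
orientation: [-0.824, -3.029, 0.001]
force: [-5.9, 1.6, 3.1]
opening: 0.0001
```

send_rows:
  targets:
    - [-1,[-2.1,-0.2,0],-0.02]
    - [-1,[0,0,0],0]

```text
t: 12.45
tool_pos: [0.5158, -0.1889, 0.0274]
orientation: [-0.794, -3.037, 0.001]
force: [-5.9, 1.6, 4.3]
opening: 0.0004
```

send_rows:
  targets:
    - [-1,[-2.1,-0.2,0],-0.02]
    - [-1,[0,0,0],0]

```text
t: 12.65
tool_pos: [0.5175, -0.1902, 0.0274]
orientation: [-0.763, -3.045, 0.001]
force: [-5.6, 1.8, 4.1]
opening: 0.0005
```

```bash
python3 -c "
from h import *
rep('pics/q.png')"
```

```text
r 0.1091 ang 1.150 turn 1.285 postang 1.286 Ftang -5.8 Frad 1.1 z 4.1 12.65
```

View pics/q.png

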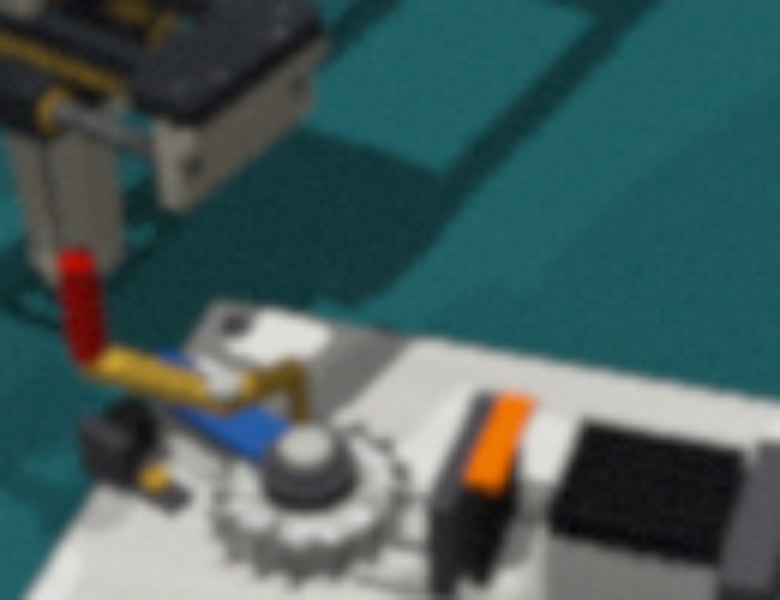

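send_rows:
  targets:
    - [-1,[-2.1,-0.2,0],-0.02]
    - [-1,[0,0,0],0]

```text
t: 12.9
tool_pos: [0.5192, -0.1914, 0.0274]
orientation: [-0.733, -3.052, 0.001]
force: [-6.6, 1.2, 3.6]
opening: 0.0007
```

send_rows:
  targets:
    - [-1,[-2.1,-0.2,0],-0.02]
    - [-1,[0,0,0],0]

```text
t: 13.1
tool_pos: [0.521, -0.1926, 0.0274]
orientation: [-0.702, -3.059, 0.001]
force: [-5.9, 1.8, 3.6]
opening: 0.0007
```

send_rows:
  targets:
    - [-1,[-2.1,-0.2,0],-0.02]
    - [-1,[0,0,0],0]

```text
t: 13.3
tool_pos: [0.5228, -0.1937, 0.0274]
orientation: [-0.672, -3.066, 0.001]
force: [-6.4, 0.6, 3.9]
opening: 0.0007
```

send_rows:
  targets:
    - [-1,[-2.1,-0.2,0],-0.02]
    - [-1,[0,0,0],0]

```text
t: 13.5
tool_pos: [0.5246, -0.1948, 0.0274]
orientation: [-0.641, -3.073, 0.001]
force: [-6.1, 0.9, 3.5]
opening: 0.0004
```

```bash
python3 -c "
from h import *
rep('pics/r.png')"
```

```text
r 0.1090 ang 1.228 turn 1.365 postang 1.364 Ftang -5.9 Frad 1.6 z 3.5 13.5
```

View pics/r.png

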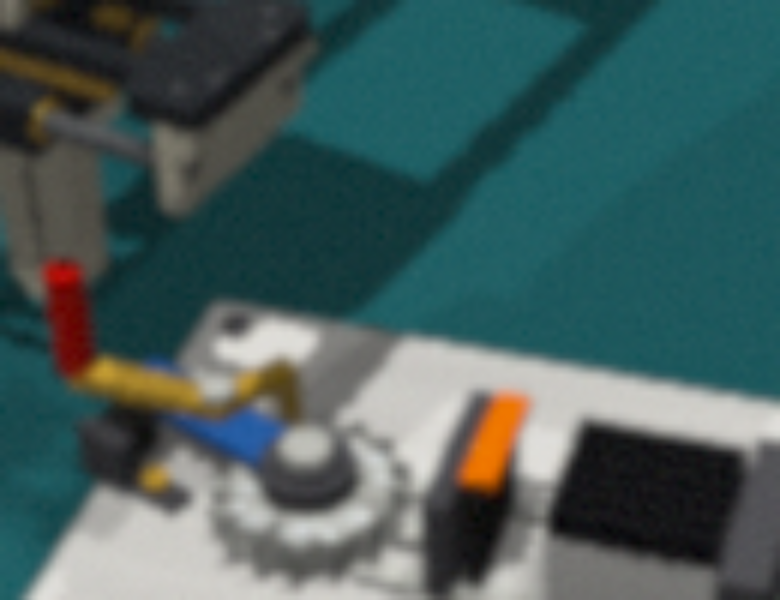

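Still in free swing at a lever angle of about 1.18 rad, with a steady push of about 6 N. I'll keep going in small steps.

send_rows:
  targets:
    - [-1,[-2.1,-0.2,0],-0.02]
    - [-1,[0,0,0],0]

```text
t: 13.75
tool_pos: [0.5263, -0.1958, 0.0274]
orientation: [-0.61, -3.079, 0.001]
force: [-6.4, 0.7, 4.4]
opening: 0.0004
```

send_rows:
  targets:
    - [-1,[-1.6,-0.1,0],-0.015]
    - [-1,[0,0,0],0]

```text
t: 13.95
tool_pos: [0.5273, -0.1964, 0.0273]
orientation: [-0.587, -3.082, 0.001]
force: [-9.1, 2.1, 5.8]
opening: 0.0007
```

send_rows:
  targets:
    - [-1,[-1,-0.1,0],-0.009]
    - [-1,[0,0,0],0]

```text
t: 14.15
tool_pos: [0.5279, -0.1967, 0.0273]
orientation: [-0.573, -3.084, 0.001]
force: [-10.4, 2.0, 6.2]
opening: 0.0006
```

```bash
python3 -c "
from h import *
rep('pics/s.png')"
```

```text
r 0.1091 ang 1.263 turn 1.409 postang 1.399 Ftang -10.4 Frad 1.9 z 6.2 14.15
```

View pics/s.png

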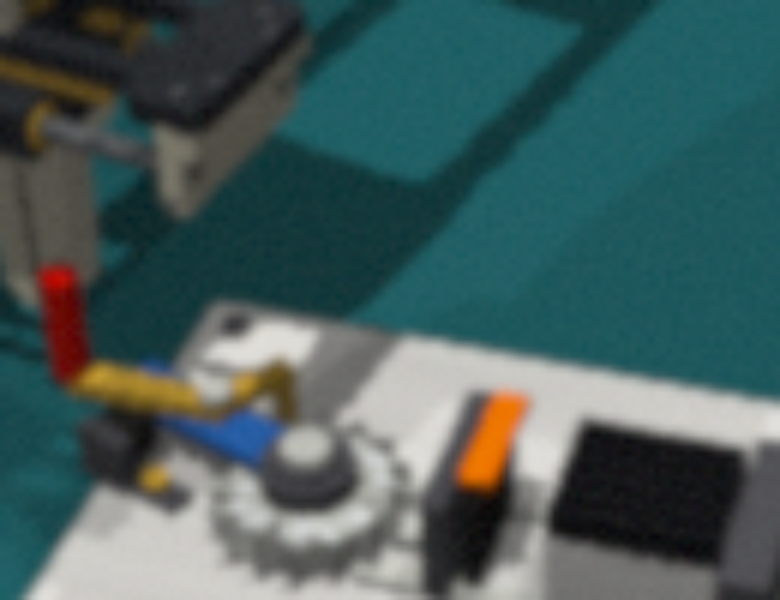

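send_rows:
  targets:
    - [-1,[-0.8,0,0],-0.007]
    - [-1,[0,0,0],0]
    - [-1,[0,0,0],0]

```text
t: 14.5
tool_pos: [0.5283, -0.197, 0.0273]
orientation: [-0.563, -3.086, 0.001]
force: [-11.2, 1.6, 7.2]
opening: 0.0002
```

The push has risen from 6 N in free swing to about 11 N, so the lever presses the stop with roughly 7 N. Letting go now: back off gently, then up.

send_rows:
  targets:
    - [-1,[3,0,0],0]
    - [-1,[4,0,0],0]
    - [-1,[4,0,0],0]
    - [-1,[4,0,0],0]
    - [-1,[4,0,0],0]
    - [-1,[5,0,0],0]
    - [-1,[8,0,0],0]
    - [-1,[8,0,0],0]
    - [-1,[0,0,-20],0]
    - [-1,[0,0,-40],0]
    - [-1,[0,0,-45],0]
    - [-1,[0,0,-25],0]

```text
t: 15.7
tool_pos: [0.4944, -0.1833, 0.1618]
orientation: [0.563, 3.086, -0.002]
force: [0.6, -0.3, -0.3]
opening: 0.0006
```

```bash
python3 -c "
from h import *
rep('pics/t.png')
print(robot.read_state()['force'],go(fx(0,.07,.16),1.365),go(fx(0,.07,.16),1.365-np.pi/2),go(fx(0,.07,.16),1.365+np.pi/2),robot.read_state()['q'])
"
```

```text
r 0.1193 ang 0.958 turn 1.416 postang 1.094 Ftang 0.7 Frad 0.1 z -0.3 15.7
[ 0.83570239 -0.08307114  2.87338627] (array([-32.2, 225.7,   5.7]), np.float64(1.416), 'yaw', np.float64(2.781)) (array([-32.2, 225.7,   5.7]), np.float64(2.987), 'yaw', np.float64(2.781)) (array([-32.2, 225.7,   5.7]), np.float64(-0.155), 'yaw', np.float64(2.781)) [-4.52232791e-01 -6.51019495e-02  1.71557878e+00  2.61013557e-05
  1.48151016e+00 -1.66234576e+00]
```

View pics/t.png

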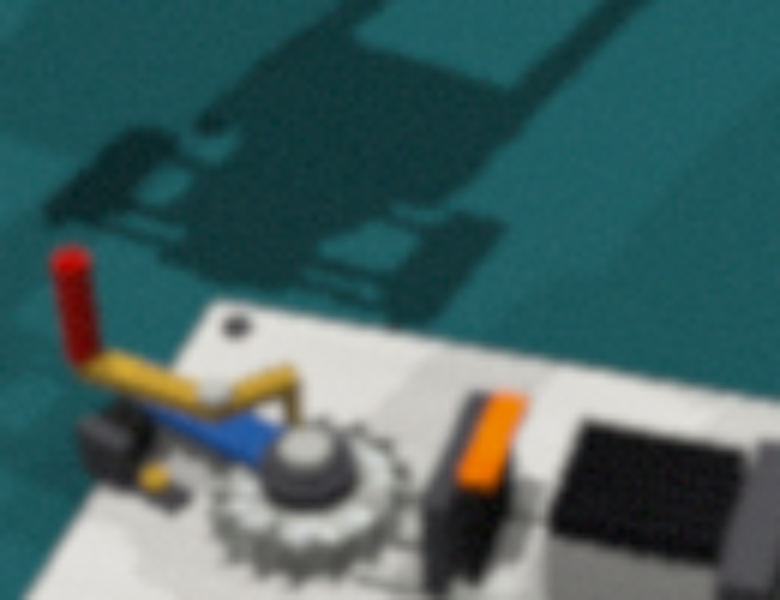

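```bash
python3 - <<'E'
from h import *
C={c:optics.read_camera(c) for c in("scene","top")}
t=C["top"];cv2.imwrite('pics/u.png',cv2.resize(t['color'][100:220,270:420],None,fx=5,fy=5)[:,:,::-1])
for c in C: 
    for d in optics.cut_out(c,"unit_mid")[:4]: print(c,round(d["confidence"],2),d["point"],d["region"].sum(),(inv(onplane(C[c],d["point"],.062))*1000).round(1))
E
```

```text
scene 0.86 [335.9, 259.7] 1011 [[28.6 77.3]]
scene 0.84 [410.9, 229.6] 578 [[-100.5  209.2]]
scene 0.55 [419.5, 266.6] 1068 [[  4.4 233.5]]
top 0.93 [309.0, 150.9] 522 [[ 2.5 80.1]]
top 0.88 [250.4, 205.4] 587 [[-146.3  188.4]]
top 0.58 [245.1, 155.7] 581 [[-36.1 222.8]]
```

View pics/u.png

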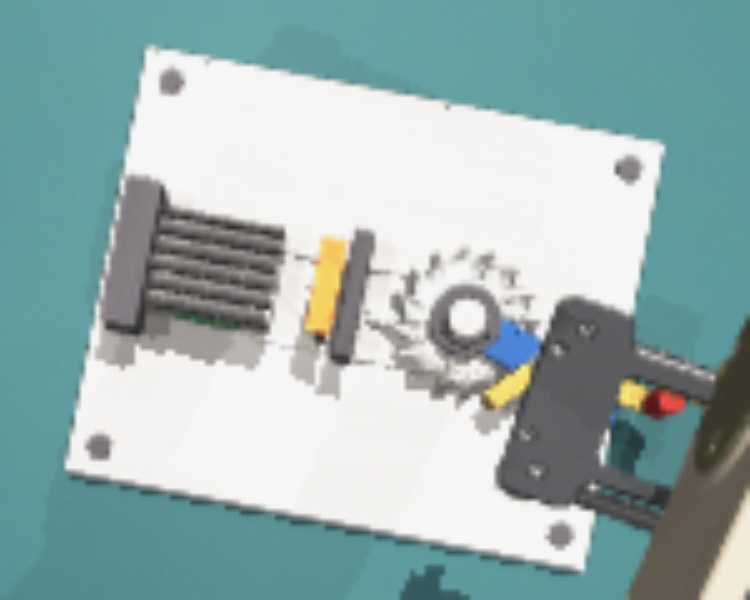

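send_rows:
  targets:
    - [1,[-5,38,0],0.0]
    - [1,[-5,38,0],0.0]
    - [1,[-5,38,0],0.0]
    - [1,[-5,38,0],0.0]
    - [1,[-6,38,0],0.0]
    - [1,[-6,36,0],0.0]

```text
t: 16.55
tool_pos: [0.6021, 0.0191, 0.155]
orientation: [-0.563, -3.087, 0.001]
force: [0.5, -0.4, 0.6]
opening: 0.0436
```

send_rows:
  targets:
    - [1,[0,0,0],0.142]
    - [1,[0,0,0],0.142]
    - [1,[0,0,0],0.142]
    - [1,[0,0,0],0.142]
    - [1,[0,0,0],0.142]
    - [1,[0,0,0],0.142]
    - [1,[0,0,0],0.142]
    - [1,[0,0,0],0.142]
    - [1,[0,0,0],0.14]
    - [1,[0,0,0],0.14]
    - [1,[0,0,0],0]

```text
t: 17.65
tool_pos: [0.6016, 0.0174, 0.1552]
orientation: [-2.438, -1.977, 0.005]
force: [0.2, 0.3, 0.4]
opening: 0.0929
```

```bash
python3 -c "
from h import *
print(go(fx(0,.07,-.013),1.365),robot.read_state()['tool_pos'],robot.read_state()['opening'])
"
```

```text
(array([ -0.6,   5.3, 168.2]), np.float64(-0.003), 'yaw', np.float64(1.362)) [0.60162684 0.01739671 0.15521184] 0.09294709861276682
```

send_rows:
  targets:
    - [1,[-0.5,5,20],0]
    - [1,[0,0,30],0]
    - [1,[0,0,30],0]
    - [1,[0,0,20],0]
    - [1,[0,0,0],0]
    - [1,[0,0,0],0]

```text
t: 18.25
tool_pos: [0.607, 0.0159, 0.057]
orientation: [-2.435, -1.983, 0.002]
force: [0.3, -0.4, 0.9]
opening: 0.0931
```

```bash
python3 -c "
from h import *
rep('pics/v.png')
s=optics.read_camera('scene');cv2.imwrite('pics/v.png',cv2.resize(s['color'][170:290,260:400],None,fx=5.5,fy=5)[:,:,::-1])
print(go(fx(0,.07,-.013),1.365),robot.read_state()['tool_pos'])
"
```

```text
r 0.1204 ang -1.579 turn 0.002 postang -1.443 Ftang 0.3 Frad -0.4 z 0.9 18.25
(array([-0.7, -2.9, 72.2]), np.float64(0.001), 'yaw', np.float64(1.366)) [0.60886577 0.01581027 0.05917512]
```

View pics/v.png

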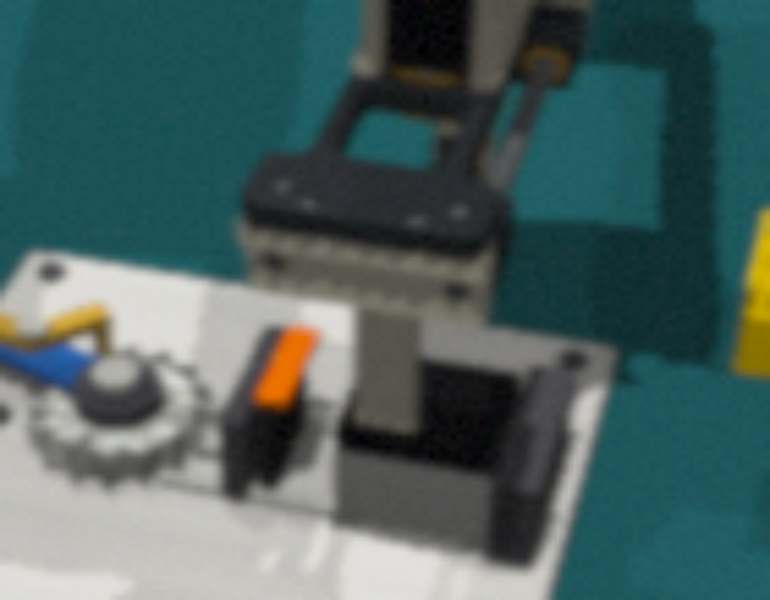

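```bash
python3 -c "
from h import *
s=optics.read_camera('scene')
for p in [(.0465,.07,.092),(.064,.0625,.092),(.064,.0775,.092),(.064,.0775,.02),(.064,.0625,.02),(.023,.04,.062),(.023,.1,.062),(.023,.04,.012)]: print(p,proj(s,fx(*p))[0].round(1), ((proj(s,fx(*p))[0]-[260,170])*[5.5,5]).round())
"
```

```text
(0.0465, 0.07, 0.092) [330.2 253.9] [386. 420.]
(0.064, 0.0625, 0.092) [323.7 259.7] [350. 449.]
(0.064, 0.0775, 0.092) [331.8 261.3] [395. 457.]
(0.064, 0.0775, 0.02) [331.  288.2] [390. 591.]
(0.064, 0.0625, 0.02) [323.4 286.6] [348. 583.]
(0.023, 0.04, 0.062) [317.9 254. ] [318. 420.]
(0.023, 0.1, 0.062) [348.1 260. ] [485. 450.]
(0.023, 0.04, 0.012) [317.9 271.9] [318. 510.]
```

send_rows:
  targets:
    - [1,[0,-1,20],0]
    - [1,[0,0,20],0]
    - [1,[0,0,15],0]
    - [1,[0,0,10],0]
    - [1,[0,0,5],0]
    - [1,[0,0,0],0]

```text
t: 19.0
tool_pos: [0.6067, 0.016, -0.0126]
orientation: [-2.438, -1.981, 0.001]
force: [-0.9, -0.9, -0.4]
opening: 0.0931
```

```bash
python3 -c "
from h import *
s=optics.read_camera('scene');cv2.imwrite('pics/w.png',cv2.resize(s['color'][170:290,260:400],None,fx=5.5,fy=5)[:,:,::-1])
print(go(fx(0,.07,-.013),1.365),robot.read_state()['tool_pos'],robot.read_state()['force'])
"
```

```text
(array([-0.5, -1.1,  1.1]), np.float64(-0.0), 'yaw', np.float64(1.365)) [ 0.60721433  0.01602945 -0.01193722] [-0.28522725 -0.4112753   0.30413989]
```

View pics/w.png

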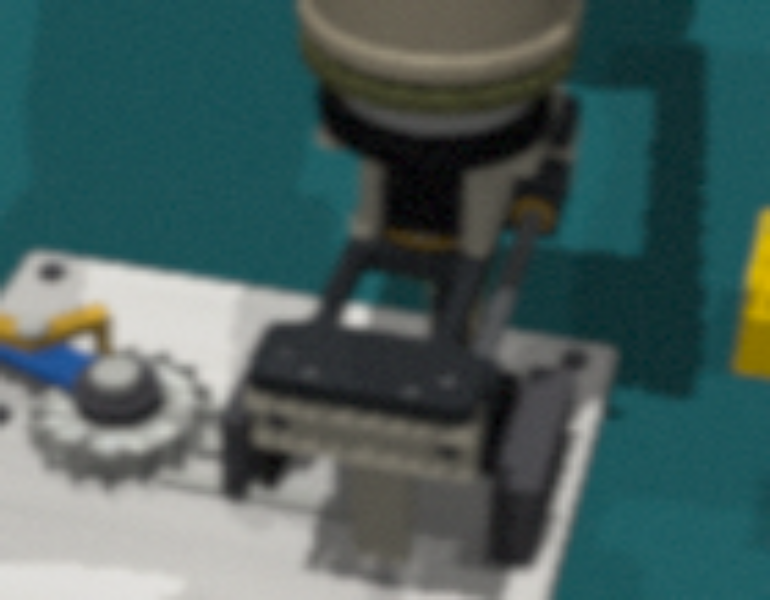

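send_rows:
  targets:
    - [-1,[0,0,0],0]
    - [-1,[0,0,0],0]
    - [-1,[0,0,0],0]
    - [-1,[0,0,0],0]
    - [-1,[0,0,0],0]
    - [-1,[0,0,0],0]
    - [-1,[0,0,0],0]
    - [-1,[0,0,0],0]
  newtons: 25

```text
t: 19.85
tool_pos: [0.6067, 0.0161, -0.0123]
orientation: [-2.438, -1.981, 0.001]
force: [-2.8, 1.3, 1.7]
opening: 0.0457
```

send_rows:
  targets:
    - [-1,[0,0,-5],0]
    - [-1,[0,0,-5],0]
    - [-1,[0,0,-10],0]
    - [-1,[0,0,-20],0]
    - [-1,[0,0,-30],0]
    - [-1,[0,0,-30],0]
    - [-1,[0,0,-30],0]
    - [-1,[0,0,0],0]

```text
t: 20.65
tool_pos: [0.6109, 0.0158, 0.1244]
orientation: [2.433, 1.977, 0.012]
force: [1.3, -0.2, -1.6]
opening: 0.046
```

```bash
python3 -c "
from h import *
s=optics.read_camera('scene');cv2.imwrite('pics/x.png',cv2.resize(s['color'][130:290,230:400],None,fx=4.5,fy=3.75)[:,:,::-1])
st=robot.read_state();print(st['tool_pos'],st['force'],st['opening'],st['t'],go([.5453,.3535,.12],.24+np.pi/2))
"
```

```text
[0.60934724 0.01591528 0.12123846] [-0.40385618 -1.02553856 -3.36932275] 0.04542808890912659 20.7 (array([ 317.3, -131.8,    0.7]), np.float64(-0.446), 'yaw', np.float64(1.365))
```

View pics/x.png

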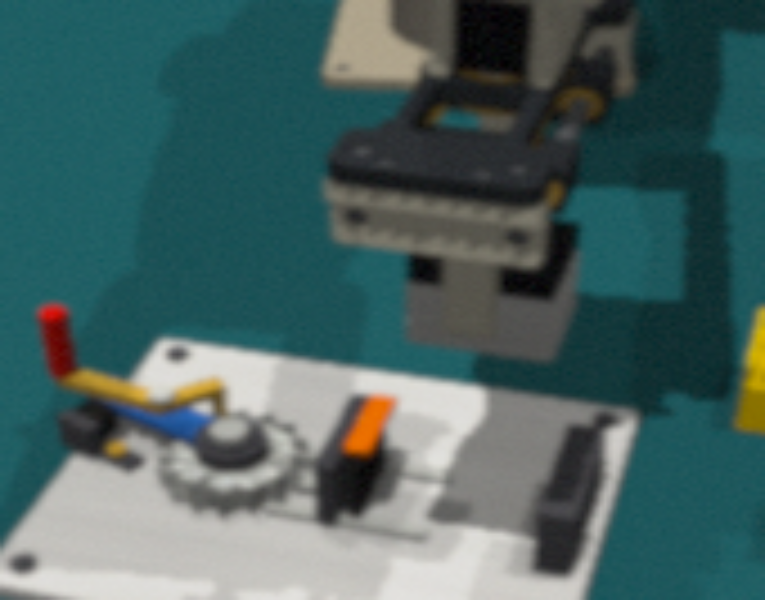

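send_rows:
  targets:
    - [-1,[15,-6,0],0]
    - [-1,[30,-12,0],0]
    - [-1,[36,-15,0],0]
    - [-1,[36,-15,0],0]
    - [-1,[36,-15,0],0]
    - [-1,[36,-15,0],0]
    - [-1,[36,-15,0],0]
    - [-1,[36,-15,0],0]
    - [-1,[30,-12,0],0]
    - [-1,[18,-8,0],0]
    - [-1,[8,-3,0],0]

```text
t: 21.8
tool_pos: [0.5416, 0.3547, 0.1158]
orientation: [-2.435, -1.983, 0.004]
force: [-0.3, 0.3, -3.2]
opening: 0.0461
```

send_rows:
  targets:
    - [-1,[0,0,0],-0.06]
    - [-1,[0,0,0],-0.09]
    - [-1,[0,0,0],-0.09]
    - [-1,[0,0,0],-0.09]
    - [-1,[0,0,0],-0.08]
    - [-1,[0,0,0],-0.036]
    - [-1,[0,0,0],0]
    - [-1,[0,0,0],0]

```text
t: 22.6
tool_pos: [0.5436, 0.3522, 0.1172]
orientation: [-1.942, -2.469, 0.002]
force: [-0.0, 0.0, -2.9]
opening: 0.0459
```

```bash
python3 -c "
from h import *
st=robot.read_state();print(st['tool_pos'],st['force'],st['opening'],st['t'],go([.5453,.3535,-.02],.24+np.pi/2))
"
```

```text
[0.54361937 0.35215112 0.11719544] [-0.00541191  0.01103956 -2.88893875] 0.04585022164875057 22.6 (array([  1. ,   2.1, 137.2]), np.float64(-0.002), 'yaw', np.float64(1.809))
```

Above the tray centre. Lowering to just above the floor, then checking.

send_rows:
  targets:
    - [-1,[1,2,15],0]
    - [-1,[0,0,30],0]
    - [-1,[0,0,30],0]
    - [-1,[0,0,25],0]
    - [-1,[0,0,15],0]
    - [-1,[0,0,8],0]
    - [-1,[0,0,4],0]
    - [-1,[0,0,0],0]
    - [-1,[0,0,0],0]

```text
t: 23.5
tool_pos: [0.5463, 0.3552, -0.0078]
orientation: [1.939, 2.471, 0.003]
force: [-0.4, 0.1, -2.6]
opening: 0.0461
```

```bash
python3 -c "
from h import *
s=optics.read_camera('scene');cv2.imwrite('pics/y.png',cv2.resize(s['color'][180:300,420:560],None,fx=5.5,fy=5)[:,:,::-1])
st=robot.read_state();print(st['tool_pos'],st['force'],st['opening'],st['t'])
"
```

```text
[ 0.54640124  0.35520869 -0.00766995] [ 0.83715338 -0.00301422 -2.1628028 ] 0.045803595005233205 23.55
```

View pics/y.png

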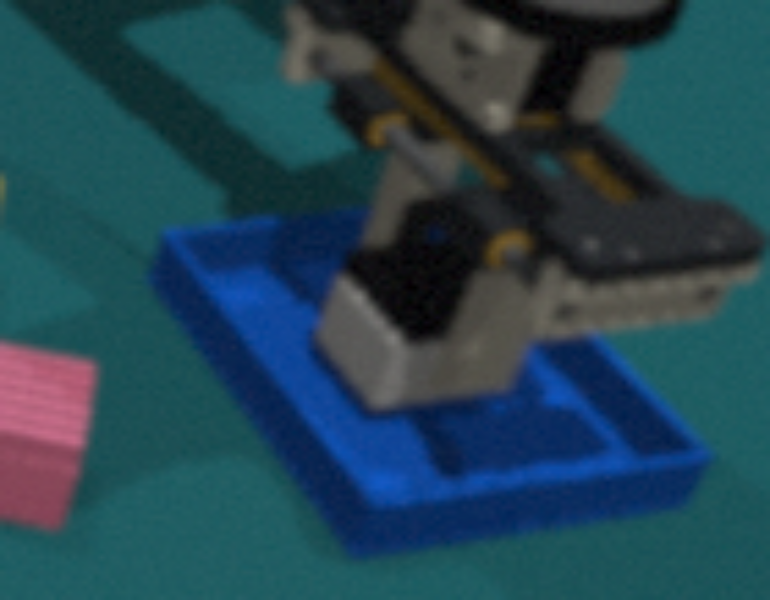

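send_rows:
  targets:
    - [-1,[0,0,4],0]
    - [-1,[0,0,3],0]
    - [-1,[0,0,2],0]
    - [-1,[0,0,1],0]
    - [-1,[0,0,0],0]

```text
t: 24.05
tool_pos: [0.545, 0.3544, -0.0196]
orientation: [-1.939, -2.471, 0.001]
force: [-0.1, 0.2, -2.2]
opening: 0.0457
```

send_rows:
  targets:
    - [-1,[0,0,1],0]
    - [-1,[0,0,0],0]
    - [-1,[0,0,0],0]

```text
t: 24.35
tool_pos: [0.5453, 0.3546, -0.0202]
orientation: [1.939, 2.471, 0.0]
force: [0.2, 0.8, -2.1]
opening: 0.0459
```

send_rows:
  targets:
    - [-1,[0,0,0.5],0]
    - [-1,[0,0,0.5],0]
    - [-1,[0,0,0],0]

```text
t: 24.65
tool_pos: [0.5454, 0.3546, -0.0203]
orientation: [1.939, 2.471, 0.0]
force: [-3.1, -1.7, 5.4]
opening: 0.0463
```

send_rows:
  targets:
    - [-1,[0,0,0.5],0]
    - [-1,[0,0,0],0]
    - [-1,[0,0,0],0]

```text
t: 24.95
tool_pos: [0.5454, 0.3546, -0.0203]
orientation: [1.939, 2.471, 0.0]
force: [-4.6, -3.4, 8.6]
opening: 0.0462
```

On the floor, contact felt. I'll ease off and open gently.

send_rows:
  targets:
    - [-1,[0,0,-0.7],0]
    - [-1,[0,0,0],0]
    - [0.3,[0,0,0],0]
    - [0.5,[0,0,0],0]
    - [0.5,[0,0,0],0]
    - [0.5,[0,0,0],0]
    - [0.5,[0,0,0],0]

```text
t: 25.65
tool_pos: [0.5453, 0.3546, -0.0212]
orientation: [-1.94, -2.471, 0.0]
force: [0.5, -0.1, 0.2]
opening: 0.07
```

send_rows:
  targets:
    - [0.5,[0,0,-8],0]
    - [0.5,[0,0,-15],0]
    - [0.5,[0,0,-30],0]
    - [0.5,[0,0,-40],0]
    - [0.5,[0,0,-40],0]
    - [0.5,[0,0,-30],0]
    - [0.5,[0,-40,0],0]
    - [0.5,[0,-45,0],0]
    - [0.5,[0,-45,0],0]
    - [0.5,[0,-30,0],0]
    - [0.5,[0,0,0],0]

```text
t: 26.75
tool_pos: [0.387, 0.3162, 0.1432]
orientation: [-1.937, -2.473, -0.001]
force: [0.3, 1.1, 0.1]
opening: 0.0698
```

```bash
python3 -c "
from h import *
s=optics.read_camera('scene');t=optics.read_camera('top');cv2.imwrite('pics/z1.png',s['color'][:,:,::-1]);cv2.imwrite('pics/z2.png',t['color'][:,:,::-1])
st=robot.read_state();print(st['tool_pos'],st['force'],st['opening'],st['t'])
"
```

```text
[0.39030081 0.31705314 0.14377374] [0.40085243 0.24511673 0.39506966] 0.0698868044282959 26.85
```

View pics/z1.png

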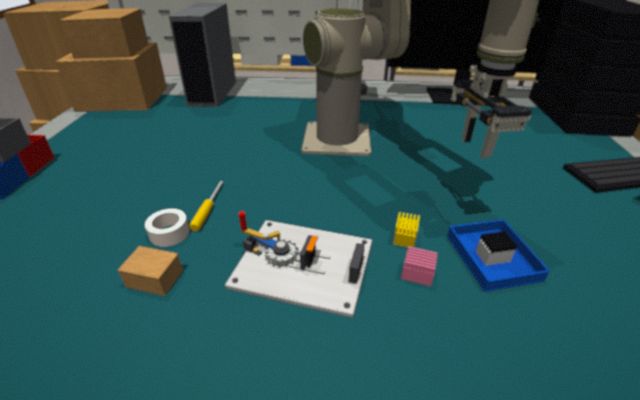

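View pics/z2.png

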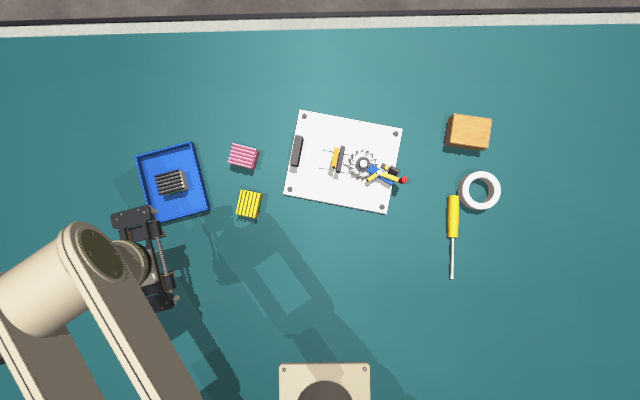

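The module stands upright in the tray (top 171,182). The carton, screwdriver, roll and decoys are where they were. One last look at the lever against its stop.

```bash
python3 -c "
import cv2
a=cv2.imread('pics/z2.png')[120:220,330:430];cv2.imwrite('pics/z3.png',cv2.resize(a,None,fx=6,fy=6))"
```

```text
(no output)
```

View pics/z3.png

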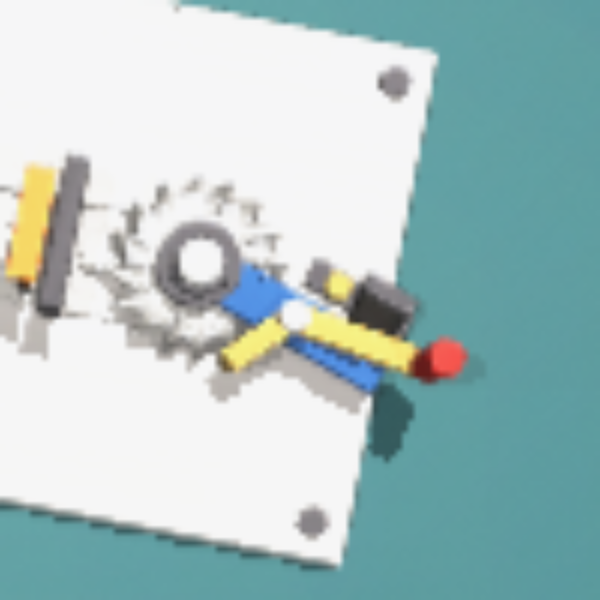

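The lever is still against the black stop at (380,305) in this crop, and the pawl is back on the wheel. Handing in.

```bash
python3 -c "
from plant import ticket
print(ticket.close_job())"
```

```text
the job is handed in; nothing more can be done
None
```

The job is done and handed in at about 27 s of the 64 s allowed. The module now stands upright in the blue tray.

- **Releasing the clamp:** I pushed the red post to lift the pawl and, keeping it lifted, swung the lever anticlockwise to about 1.22 rad. The push rose from about 6 N in free swing to about 11 N, which I work out as roughly 7 N on the rubber stop. I then backed off slowly, and the pawl sprang back to the wheel.
- **Moving the module:** I gripped it by its two free faces at 25 N, lifted it clear and lowered it near the middle of the tray until I felt the floor. Wrist force reached about 9 N upward there, so I eased off before opening the fingers.
- **Last checks:** The final pictures show the module upright in the tray and the lever still against its stop. The carton, screwdriver, roll and the pink and yellow blocks stand where they were. The gripper was clear, with about zero force.
- **What disagreed:** The real fingertips sit about 33 mm behind the reported TCP, unlike the description. Both cameras showed this, and going down to z = 7.5 mm over the 12 mm plate met no contact, so I corrected every height for it. The scene camera also showed a sideways offset of about 2 pixels, so I relied on the top camera for horizontal positions.

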